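# Unstack the sawn fossil slabs into their foam nests

### The arm

A 6-joint arm with a two-finger parallel gripper is mounted at the origin on the work surface. World frame = base frame: x ahead of the robot, y to its left, z up, the work surface at z = 0. Lengths are in m, angles in degrees, forces in N, time in s.
With the tool pointing down it reaches from about 0.3 to 0.75 m from the base axis. Payload 8.5 kg.
Tool frame: the origin (TCP) lies on the centre line of the jaws, within the pads' length; the fingertips stand 17 mm ahead of it and the grasp point (between the pads) lies 2 mm behind it (env.tcp_to_tips is the distance from the TCP to the fingertips, in m); z points along the fingers, y is the line along which they close (so a half turn about z gives the same grasp; the last joint's range is limited). The gripper opens to 85 mm and grips with 20 to 120 N. Pads are 22 mm wide; open, the fingers measure 114 mm over their backs; the gripper's body (76 mm by 85 mm) begins 54 mm behind the grasp point. The pads swing forward as they close: fully open they stand 13 mm farther back than shut.
Start: joints at [51.434, 21.807, 74.336, -0, 83.858, -12.336], TCP at [0.243, 0.493, 0.214] pointing down, gripper open.
Joint ranges: [-178.18, 178.18], [-50.72, 133.34], [12.68, 142.11], [-81.47, 261.47], [9.98, 163.14], [-165.26, 165.26]. Speed limits (degrees/s): [136.94, 136.94, 180, 180, 180, 180].

### API

Orientations are given as a 3x3 rotation matrix whose columns are the frame's x, y, z axes.
In Python, from rig import env gives the robot as it stands. The module is installed in compiled form; this text tells all that it offers.
- The arm moves only by the shell command python3 -m pendant 'ROWS' [FORCE]. ROWS is JSON, a list of rows, each a list of 7 numbers: the opening, from 0 (shut) to 1 (fully open), then the shift along the tool's x, y, z in m, then the turn, a rotation vector about the tool's x, y, z in rad. A call has 1 to 5 rows; each row is the pose to reach, as a shift and turn from the pose commanded when the call began, along the tool's axes at that moment; what a row does not reach only later rows make up. A row lasts 1/8 s, in which the tool goes at most 62.5 mm and 10.7 degrees, less where a joint would pass 70% of its speed; a pose out of reach is approached as far as the arm can. A call with a gripper value outside its range is refused whole. The fingers move at their own pace and stop on an object; FORCE is the grip in N (left out, the last holds). Time passes only in rows, so rows that repeat a pose let the fingers close. It gives the time, the measured TCP pose, the force, the opening and the grip force at its end, in the units of the state.
- env.observe(): the state, without advancing time (a new reading comes with each control period).
- env.get_image(name): name is "scene" or "top" or "wrist"; returns a dict with "image" (400x640x3 uint8, blue, green, red), "fx", "fy", "cx", "cy" (pixels), "pose" (4x4, takes a point from camera to world coordinates). Camera axes: x right, y up, looking along -z (the intrinsics and any distortion apply to the point x, -y, -z); pixel columns grow to the right and rows downward; lengths in m; the calibration is good to about 2 mm. The wrist camera is an equidistant fisheye: a pixel r from the principal point sees the ray r / f radians off the axis. A picture is of the moment at which its call begins. There is no depth.
- env.close_job(): hands the job in; it is judged then, once.
Trained networks look in the newest picture that a camera, given by its name, has taken for a name from the list of things; names that differ only in an ending like _2 or _b are one class to them, and where a whole thing is asked for, a point or a joint stands for the part that bears it (a point fixed in the world has none). Each returns a list of dicts, best first, with "conf" (0 to 1); they miss things now and then, are a little off and sometimes report something else, mostly with a low value. They report only what shows in the picture. A call takes as long as a camera call. They do not tell look-alikes from the thing itself.
- env.find_in(camera, thing): "bbox" ([centre column, centre row, width, height] in pixels, round what is visible of it).
- env.trace(camera, thing): "mask" (400x640 bool, what is visible of it) and "bbox" ([centre column, centre row, width, height] in pixels, round what is visible of it).
- env.tip_of(camera, thing): "centre" ([column, row] in pixels: a listed point, or the origin of a listed thing).
The state is a dict: "time_s": time; "q": joint angles; "qvel": joint speeds; "joint_efforts": joint torques, N m; "position": TCP position; "tool_rot": TCP orientation; "ft_force": force on the tool from outside, world axes, zero at the start; "wrist_torque": the same for the moment, N m; "grip_width": finger opening in m; "gripper_force": force on a finger pad.
Only numpy, scipy, OpenCV 4.12 (cv2) and the standard library are available. Lean on these libraries where they do the work, as an engineer would, in place of code of your own. Each camera call takes 0.05 s, during which the arm holds its last target. There are 200 camera calls.

### The job

The sawn fossil slabs stand in one stack. Take the stack apart and lay each slab, traces up, flat on the floor of the foam nest whose cut-out has its shape and size. Set the slabs down gently, never dropping them or tipping one over, and leave the jar and the scale bar where they are.

Things in the scene. Friction and masses are not known exactly. Their poses are not given: they have to be found in the camera images.
- long_slab: Long rectangular slab, 120 (its x) x 58 (its y) x 25 mm, 0.4 kg; the bottom of the stack, resting on the table. Its origin is the centre of its underside, z up out of the face with the traces. All slabs are brown sandstone, 25 mm thick, flat on both faces, with dark fossil traces on top. 
- square_slab: Square slab, 58 x 58 x 25 mm (sides along its x and y), 0.19 kg; second from the bottom, on the long slab. Its origin is the centre of its underside, z up out of the face with the traces. All slabs are brown sandstone, 25 mm thick, flat on both faces, with dark fossil traces on top. 
- round_slab: Round slab, diameter 50 mm, 25 mm thick, 0.11 kg; third from the bottom, on the square slab. Its origin is the centre of its underside, z up out of the face with the traces. All slabs are brown sandstone, 25 mm thick, flat on both faces, with dark fossil traces on top. 
- small_slab: Small oblong slab, 46 (its x) x 26 (its y) x 25 mm, 0.07 kg; the top of the stack, on the round slab. Its origin is the centre of its underside, z up out of the face with the traces. All slabs are brown sandstone, 25 mm thick, flat on both faces, with dark fossil traces on top. 
- long_nest: Fixed white foam pad 156 x 94 mm, 14 mm high, with a central cut-out 6 mm deep with a dark grey floor, 136 (its x) x 74 (its y) mm: place of the long slab, laid lengthwise. Origin: centre of the pad's underside, z up, x along the pad's 156 mm side; the cut-out's floor lies 8 mm above the origin. The four pads differ only in the cut-out, which leaves 8 mm of room all round its slab.
- square_nest: Fixed white foam pad 156 x 94 mm, 14 mm high, with a central cut-out 6 mm deep with a dark grey floor, 74 x 74 mm, sides along its x and y: place of the square slab, either side along x. Origin: centre of the pad's underside, z up, x along the pad's 156 mm side; the cut-out's floor lies 8 mm above the origin. The four pads differ only in the cut-out, which leaves 8 mm of room all round its slab.
- round_nest: Fixed white foam pad 156 x 94 mm, 14 mm high, with a central cut-out 6 mm deep with a dark grey floor, round, diameter 66 mm: place of the round slab, any way round. Origin: centre of the pad's underside, z up, x along the pad's 156 mm side; the cut-out's floor lies 8 mm above the origin. The four pads differ only in the cut-out, which leaves 8 mm of room all round its slab.
- small_nest: Fixed white foam pad 156 x 94 mm, 14 mm high, with a central cut-out 6 mm deep with a dark grey floor, 62 (its x) x 42 (its y) mm: place of the small slab, laid lengthwise. Origin: centre of the pad's underside, z up, x along the pad's 156 mm side; the cut-out's floor lies 8 mm above the origin. The four pads differ only in the cut-out, which leaves 8 mm of room all round its slab.
- jar: Bystander: loose amber jar with a white cap, diameter 46 mm, 50 mm high, standing on the table beyond the work. Origin: centre of its underside, z up.
- scale_bar: Bystander: loose plain aluminium scale bar, 100 (its x) x 20 x 8 mm, lying flat on the table among the pads. Origin: centre of its underside, z up.
Not all that is in view belongs to the job. What is shaped like the small_nest but pink or turquoise is not meant. Leave any purple look-alike of the long_slab alone.

How it is judged:
By the outcome, as a careful person would: the job done as asked, in the order asked, and still so for the second after the job is handed in, with the robot touching nothing.
It also fails if it takes over 112 s, if anything falls off the work surface, if the arm or the gripper's body presses on something with over 40 N, if the wrist force passes 120 N, or if a joint passes its speed limit or range.

## Working session

There is one attempt and no reset: what is moved stays moved. The work goes in short steps, Python scripts to look and compute and a shell command to move; the robot and the scene stay as the last step left them, time stands still between calls to the robot, and variables do not carry over. Pictures are saved under pics/ and viewed, at most 16 in all, crops included, and the job is handed in when it is done.

```bash
mkdir -p pics; python3 - <<'E'
from rig import env
import cv2
s=env.observe(); print(s['time_s'],s['position'],s['tool_rot'],s['grip_width'])
for n in("scene","top"):
    d=env.get_image(n); cv2.imwrite(f"pics/{n}0.png",d["image"]); print(n,d["fx"],d["fy"],d["cx"],d["cy"],d["pose"],[k for k in d])
E
```

```text
0.0 [0.24289214 0.4931141  0.21329223] [[-8.97038904e-01  4.41950615e-01 -9.26842330e-04]
 [ 4.41951471e-01  8.97038215e-01 -1.15643193e-03]
 [ 3.20327189e-04 -1.44698376e-03 -9.99998902e-01]] 0.08553787384409425
scene 361.1531826793333 361.1531826793333 325.493846087025 196.68554965938463 [[-0.38078052 -0.49170235  0.78309322  1.23224786]
 [ 0.92461437 -0.21137474  0.31687376  0.21878455]
 [ 0.00971856  0.8447186   0.53512245  0.57635644]
 [ 0.          0.          0.          1.        ]] ['image', 'fx', 'fy', 'cx', 'cy', 'pose']
top 489.8774278887681 489.8774278887681 309.03455674342575 203.0428171803948 [[ 2.65879067e-02  9.98326045e-01 -5.13633283e-02  4.52120980e-01]
 [-9.99646398e-01  2.65734462e-02 -9.64536192e-04 -7.63832832e-02]
 [ 4.01979038e-04  5.13708111e-02  9.98679567e-01  1.45216335e+00]
 [ 0.00000000e+00  0.00000000e+00  0.00000000e+00  1.00000000e+00]] ['image', 'fx', 'fy', 'cx', 'cy', 'pose']
```

View pics/top0.png

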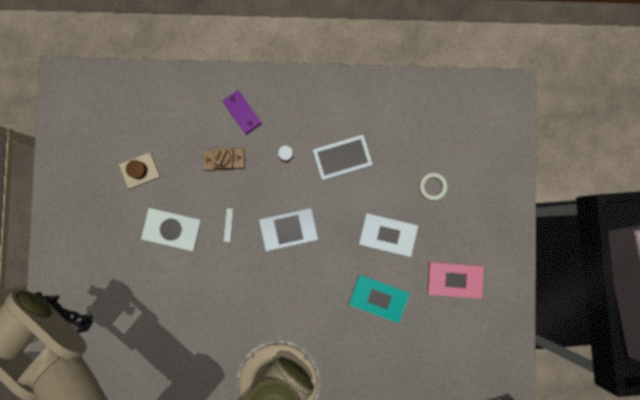

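View pics/scene0.png

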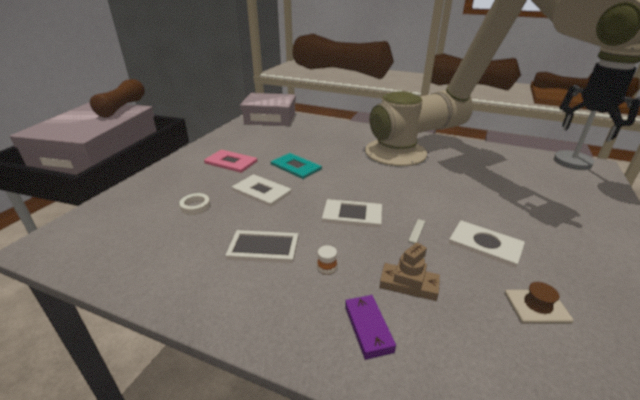

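The top view shows the stack at (224,159), the round nest at (170,229), the square nest at (288,230), the long nest at (343,157) and the white small nest at (388,235). The jar is at (285,153) and the bar at (228,225). The pink, turquoise and purple look-alikes are to be left alone. The scene view confirms the stack order.

```bash
cat > h.py <<'E'
from rig import env
import numpy as np, cv2
def ray(d,px,cam):
    px=np.atleast_2d(np.asarray(px,float)); u=(px-[d["cx"],d["cy"]])/[d["fx"],d["fy"]]
    if cam=="wrist":
        r=np.linalg.norm(u,axis=1,keepdims=True)+1e-9
        v=np.c_[np.sin(r)*u/r,np.cos(r)]
    else: v=np.c_[u,np.ones(len(u))]
    return (v*[1,-1,-1])@d["pose"][:3,:3].T
def toz(d,px,z,cam):
    v=ray(d,px,cam); o=d["pose"][:3,3]
    return o+v*((z-o[2])/v[:,2])[:,None]
def rect(d,mask,z,cam):
    c=max(cv2.findContours(mask.astype(np.uint8),cv2.RETR_EXTERNAL,cv2.CHAIN_APPROX_NONE)[0],key=len)[:,0]
    w=toz(d,c,z,cam)[:,:2]
    (x,y),(a,b),t=cv2.minAreaRect((w*1000).astype(np.float32))
    if b>a: a,b,t=b,a,t+90
    return round(x),round(y),round(a),round(b),round((t+90)%180-90,1)   # mm, long-axis angle
def show(cam,names,zs):
    d=env.get_image(cam)
    for n,z in zip(names,zs):
        for r in env.trace(cam,n)[:3]:
            print(cam,n,round(r["conf"],2),np.round(r["bbox"]),rect(d,r["mask"],z,cam))
    return d
E
python3 - <<'E'
from h import *
show("top",["long_nest","square_nest","round_nest","small_nest","long_slab","square_slab","round_slab","small_slab","jar","scale_bar"],[.014]*4+[.025,.05,.075,.1,.05,.008])
E
```

```text
top long_nest 0.72 [344. 157.  57.  44.] (663, -170, 157, 95, -71.8)
top long_nest 0.5 [222. 162.  44.  21.] (645, 218, 61, 44, 6.5)
top long_nest 0.3 [286. 153.  13.  15.] (669, -3, 48, 41, 1.6)
top square_nest 0.62 [290. 230.  58.  44.] (446, -17, 155, 94, -75.5)
top round_nest 0.87 [173. 231.  58.  45.] (438, 327, 162, 97, 78.7)
top small_nest 0.75 [379. 299.  58.  46.] (252, -286, 157, 95, 71.2)
top small_nest 0.63 [389. 239.  58.  39.] (438, -311, 157, 96, 79.0)
top small_nest 0.6 [454. 280.  54.  35.] (312, -507, 158, 93, 85.8)
top long_slab 0.79 [223. 163.  37.  26.] (643, 217, 56, 38, 2.2)
top long_slab 0.65 [242. 114.  37.  44.] (787, 129, 126, 61, 37.0)
top long_slab 0.65 [172. 230.  54.  42.] (438, 323, 157, 95, 79.3)
top square_slab 0.59 [225. 160.  26.  19.] (647, 175, 62, 58, -1.8)
top round_slab 0.46 [228. 161.   8.  15.] (639, 159, 35, 16, -19.7)
top small_slab 0.47 [221. 159.  15.  19.] (646, 178, 49, 34, -24.5)
top jar 0.77 [286. 155.  16.  18.] (664, -5, 46, 40, 1.6)
top scale_bar 0.67 [231. 224.  11.  29.] (454, 160, 98, 20, -3.0)
```

```bash
python3 -m pendant '[[1,-0.06,-0.012,0,0,0,0],[1,-0.12,-0.025,0,0,0,0],[1,-0.18,-0.038,0,0,0,0],[1,-0.24,-0.05,0,0,0,0],[1,-0.3,-0.062,0,0,0,0]]'; python3 -m pendant '[[1,-0.06,-0.012,0,0,0,0],[1,-0.12,-0.025,0,0,0,0],[1,-0.18,-0.038,0,0,0,0],[1,-0.201,-0.042,0,0,0,0],[1,-0.201,-0.042,0,0,0,0]]'
python3 - <<'E'
from h import *
d=show("wrist",["small_slab","round_slab","square_slab","long_slab"],[.1,.075,.05,.025])
cv2.imwrite("pics/w1.png",d["image"]); print(d["pose"].round(3),d["fx"],d["cx"],d["cy"]); s=env.observe(); print(s["position"],s["q"],s["tool_rot"].round(3))
E
```

```text
time_s: 1.27
position: [0.4862, 0.3037, 0.2141]
tool_rot: [[-0.897, 0.442, 0.0], [0.442, 0.897, 0.0], [-0.0, 0.0, -1.0]]
ft_force: [-0.2, 1.0, 0.0]
grip_width: 0.0851
gripper_force: 0.0
time_s: 1.9
position: [0.6473, 0.1774, 0.2131]
tool_rot: [[-0.896, 0.444, -0.001], [0.444, 0.896, -0.0], [0.001, -0.0, -1.0]]
ft_force: [0.1, -0.2, -0.9]
grip_width: 0.0852
gripper_force: 0.0
wrist small_slab 0.88 [324. 185.  29.  54.] (646, 181, 49, 27, -24.0)
wrist round_slab 0.58 [322. 179.  47.  46.] (637, 170, 51, 22, -50.1)
wrist round_slab 0.44 [239.  39.  42.  74.] (479, 171, 82, 18, -2.9)
wrist square_slab 0.62 [322. 176.  67.  65.] (648, 179, 60, 59, -1.9)
wrist long_slab 0.66 [339. 276.  96.  70.] (787, 134, 124, 70, 37.3)
wrist long_slab 0.6 [325. 169. 116.  94.] (647, 205, 69, 61, -84.8)
[[ 0.444 -0.853 -0.275  0.578]
 [ 0.896  0.422  0.136  0.213]
 [ 0.    -0.307  0.952  0.375]
 [ 0.     0.     0.     1.   ]] 309.70691628693146 322.24964265108156 199.45157949107326
[0.64573173 0.17968588 0.21438342] [ 5.45237633e+00  3.44586487e+01  5.24084726e+01  3.44961193e-03
  9.31158960e+01 -5.84001307e+01] [[-0.898  0.441  0.   ]
 [ 0.441  0.898  0.   ]
 [-0.     0.    -1.   ]]
```

View pics/w1.png

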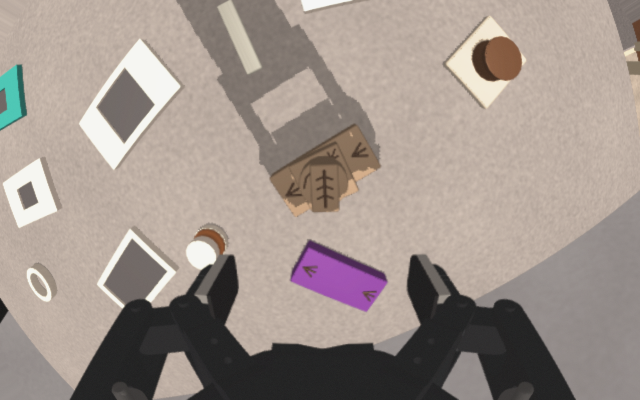

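The wrist view shows the stack at (325,180) with the small slab on top at (324,187), under the jaws and aligned. I'll descend with the jaws half open and grip it.

```bash
python3 -c "
from rig import env; print(env.tcp_to_tips)"; python3 -m pendant '[[0.5,0,0.001,0.04,0,0,0],[0.5,0,0.001,0.075,0,0,0],[0.5,0,0.001,0.1,0,0,0],[0.5,0,0.001,0.115,0,0,0],[0.5,0,0.001,0.116,0,0,0]]' 30
python3 -m pendant '[[0.2,0,0,0,0,0,0],[0.2,0,0,0,0,0,0],[0.2,0,0,0,0,0,0],[0.2,0,0,0,0,0,0],[0.2,0,0,0,0,0,0]]' 30
```

```text
0.017
time_s: 2.78
position: [0.6466, 0.1799, 0.0976]
tool_rot: [[-0.897, 0.441, -0.001], [0.441, 0.897, -0.0], [0.001, -0.0, -1.0]]
ft_force: [0.1, 0.5, 0.9]
grip_width: 0.0426
gripper_force: 0.0
time_s: 3.4
position: [0.647, 0.1795, 0.098]
tool_rot: [[-0.897, 0.442, 0.0], [0.442, 0.897, 0.0], [-0.0, 0.0, -1.0]]
ft_force: [0.3, 0.9, -1.0]
grip_width: 0.017
gripper_force: 0.0
```

The fingers closed past 26 mm without any force, so I'll look.

```bash
python3 - <<'E'
from h import *
d=env.get_image("wrist"); s=env.get_image("scene")
a=cv2.resize(d["image"][100:400,160:480],(400,375)); b=cv2.resize(s["image"][180:330,340:500],(400,375))
cv2.imwrite("pics/w2.png",np.hstack([a,b])); print(env.observe()["grip_width"],env.observe()["gripper_force"])
E
```

```text
0.01713842378400785 0.0
```

View pics/w2.png

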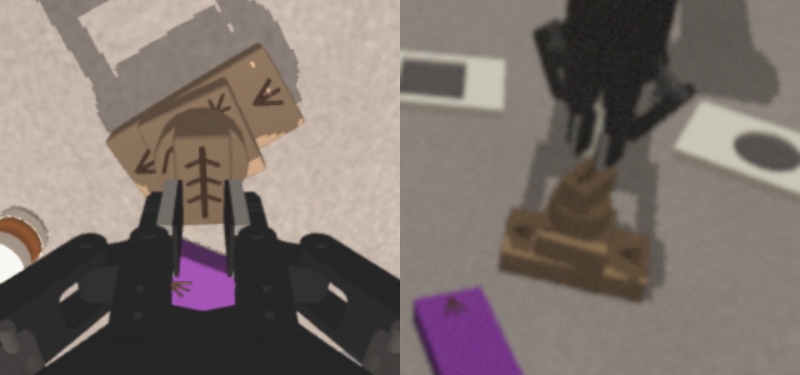

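```bash
cat >> h.py <<'E'
def proj(d,p,cam):
    q=(np.asarray(p)-d["pose"][:3,3])@d["pose"][:3,:3]*[1,-1,-1]
    if cam=="wrist":
        r=np.hypot(q[0],q[1]); k=np.arctan2(r,q[2])/r
        u=q[:2]*k
    else: u=q[:2]/q[2]
    return np.round(u*d["fx"]+[d["cx"],d["cy"]],1)
E
python3 - <<'E'
from h import *
s=env.get_image("scene"); 
cv2.imwrite("pics/s2.png",cv2.resize(s["image"][200:310,350:470],(720,600) and (640,587),interpolation=cv2.INTER_CUBIC))
d=env.get_image("wrist")
for p in [(.647,.1795,.081),(.647,.1795,.098),(.646,.181,.1),(.646,.181,.075),(.646,.181,.025)]: print(p,proj(s,p,"scene"),proj(d,p,"wrist"))
for n,z in [("small_slab",.1),("round_slab",.075),("square_slab",.05),("long_slab",.025)]:
  for c in("scene","wrist"):
    dd=s if c=="scene" else d
    for r in env.trace(c,n)[:1]: print(c,n,r["conf"],r["bbox"],rect(dd,r["mask"],z,c),env.tip_of(c,n)[:1])
E
```

```text
(0.647, 0.1795, 0.081) [414.7 256.7] [321.  230.5]
(0.647, 0.1795, 0.098) [415.9 250.4] [320.9 242.3]
(0.646, 0.181, 0.1) [416.9 249.5] [322.5 241.4]
(0.646, 0.181, 0.075) [415.1 258.8] [322.4 224.6]
(0.646, 0.181, 0.025) [411.7 276.6] [322.4 200.5]
scene small_slab 0.65 [413.8, 252.2, 23.5, 23.8] (661, 178, 69, 37, -19.6) [{'centre': [411.1, 256.4], 'conf': 0.58}]
wrist small_slab 0.85 [322.7, 238.1, 47.6, 85.2] (645, 181, 53, 26, -23.0) [{'centre': [323.7, 228.5], 'conf': 0.74}]
scene round_slab 0.66 [413.1, 268.2, 26.4, 16.7] (673, 179, 49, 42, -74.8) [{'centre': [411.1, 265.7], 'conf': 0.63}]
wrist round_slab 0.59 [322.4, 216.4, 77.6, 64.3] (641, 182, 49, 42, 66.8) []
scene square_slab 0.82 [411.6, 277.2, 28.7, 27.4] (662, 176, 77, 58, 0.1) [{'centre': [412.3, 279.0], 'conf': 0.84}]
wrist square_slab 0.84 [321.2, 199.9, 102.9, 76.9] (649, 178, 62, 59, -0.5) []
scene long_slab 0.85 [409.3, 281.7, 60.2, 36.0] (660, 178, 120, 79, -85.0) [{'centre': [370.4, 330.3], 'conf': 0.6}]
wrist long_slab 0.86 [321.6, 319.9, 51.4, 54.5] (757, 126, 71, 50, -25.1) [{'centre': [341.2, 328.6], 'conf': 0.87}]
```

View pics/s2.png

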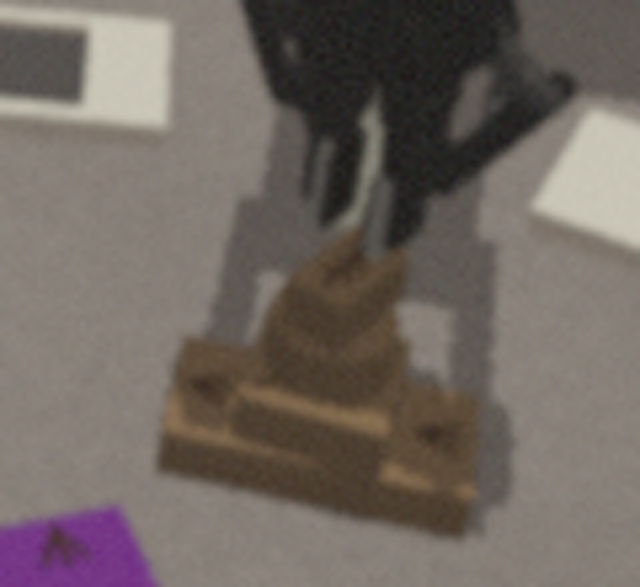

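The scene crop shows the tips at about (418,244), and I expected (415,257). That puts the tips roughly 15 mm or more above where I thought, just over the slab top at (417,250). I'll go lower in small steps and watch the force.

```bash
python3 -m pendant '[[0.5,0,0,0,0,0,0],[0.5,0,0,0,0,0,0],[0.5,0,0,0.003,0,0,0],[0.5,0,0,0.006,0,0,0],[0.5,0,0,0.006,0,0,0]]'
python3 -m pendant '[[0.2,0,0,0,0,0,0],[0.2,0,0,0,0,0,0],[0.2,0,0,0,0,0,0],[0.2,0,0,0,0,0,0]]' 30
python3 - <<'E'
from h import *
s=env.get_image("scene"); d=env.get_image("wrist")
a=cv2.resize(s["image"][210:290,370:450],(400,400),interpolation=cv2.INTER_CUBIC);b=cv2.resize(d["image"][180:300,262:382],(400,400),interpolation=cv2.INTER_CUBIC)
cv2.imwrite("pics/s3.png",np.hstack([a,b]))
E
```

```text
time_s: 5.03
position: [0.6468, 0.1795, 0.0914]
tool_rot: [[-0.897, 0.442, -0.001], [0.442, 0.897, -0.0], [0.001, -0.0, -1.0]]
ft_force: [-0.3, 0.3, 1.1]
grip_width: 0.0428
gripper_force: 0.0
time_s: 5.52
position: [0.647, 0.1795, 0.092]
tool_rot: [[-0.897, 0.442, 0.0], [0.442, 0.897, -0.0], [-0.0, 0.0, -1.0]]
ft_force: [0.0, 0.2, -0.5]
grip_width: 0.0171
gripper_force: 0.0
```

View pics/s3.png

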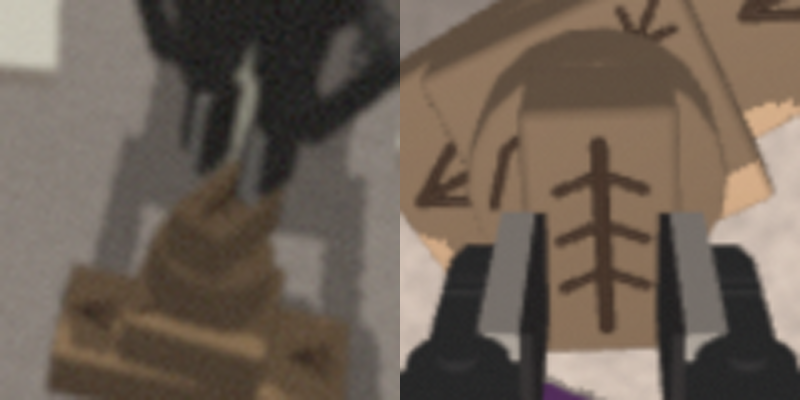

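```bash
python3 - <<'E'
from h import *
s=env.get_image("scene"); d=env.get_image("wrist"); st=env.observe(); print(st["position"])
R=st["tool_rot"]
for z in (.075,.085,.095,.105,.115):
  p=st["position"]*[1,1,0]+[0,0,z]
  f=lambda a,b:p+R@[a,b,0]
  print(z,"wrist L/R",proj(d,f(.011,-.0085),"wrist"),proj(d,f(.011,.0085),"wrist"),"scene",proj(s,f(-.011,-.0085),"scene"),proj(s,f(-.011,.0085),"scene"))
E
```

```text
[0.64697257 0.17951082 0.09193231]
0.075 wrist L/R [307.2 214.1] [334.7 214.1] scene [407.6 259.2] [414.4 263.6]
0.085 wrist L/R [306.4 220.1] [335.4 220.1] scene [408.2 255.5] [415.1 259.8]
0.095 wrist L/R [305.6 226.8] [336.1 226.8] scene [408.9 251.7] [415.8 256. ]
0.105 wrist L/R [304.6 234.2] [336.9 234.2] scene [409.6 247.9] [416.5 252.2]
0.115 wrist L/R [303.6 242.5] [337.8 242.5] scene [410.2 244. ] [417.3 248.3]
```

Both cameras put the tips at z ≈ 0.115 while the TCP reads 0.092, so the fingers are about 40 mm shorter than stated. I'll descend step by step and check the contact force.

```bash
python3 -m pendant '[[0.5,0,0,0,0,0,0],[0.5,0,0,0,0,0,0],[0.5,0,0,0.002,0,0,0],[0.5,0,0,0.004,0,0,0],[0.5,0,0,0.004,0,0,0]]'
python3 -m pendant '[[0.5,0,0,0.004,0,0,0],[0.5,0,0,0.008,0,0,0],[0.5,0,0,0.008,0,0,0]]'
python3 -c "
from h import *
import sys
d=env.get_image('wrist');cv2.imwrite('pics/w4.png',cv2.resize(d['image'][160:320,222:422],(500,400)))"
```

```text
time_s: 6.35
position: [0.6468, 0.1795, 0.0876]
tool_rot: [[-0.897, 0.442, -0.001], [0.442, 0.897, -0.0], [0.0, -0.0, -1.0]]
ft_force: [-0.1, -0.8, 0.7]
grip_width: 0.0425
gripper_force: 0.0
time_s: 6.72
position: [0.6467, 0.1795, 0.0794]
tool_rot: [[-0.897, 0.442, -0.001], [0.442, 0.897, -0.0], [0.001, -0.001, -1.0]]
ft_force: [-0.1, -0.7, 0.2]
grip_width: 0.0428
gripper_force: 0.0
```

View pics/w4.png

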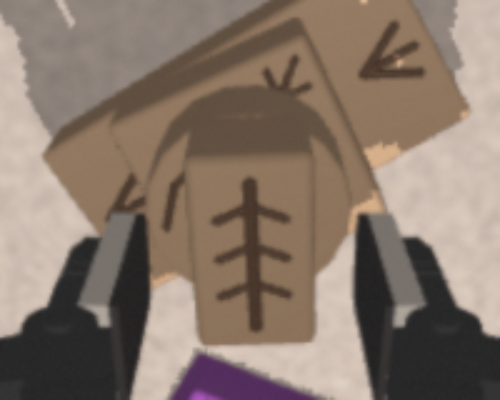

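No contact with the nominal tips at z 0.062, so the offset is real. The wrist view has the slab centred between the pads and still below them. I'll go 20 mm deeper and grip.

```bash
python3 -m pendant '[[0.5,0,0,0.005,0,0,0],[0.5,0,0,0.01,0,0,0],[0.5,0,0,0.015,0,0,0],[0.5,0,0,0.02,0,0,0],[0.5,0,0,0.02,0,0,0]]'
python3 -m pendant '[[0.1,0,0,0,0,0,0],[0.1,0,0,0,0,0,0],[0.1,0,0,0,0,0,0],[0.1,0,0,0,0,0,0]]' 30
```

```text
time_s: 7.4
position: [0.6468, 0.1795, 0.0594]
tool_rot: [[-0.897, 0.442, -0.001], [0.442, 0.897, -0.0], [0.001, -0.0, -1.0]]
ft_force: [0.3, -0.6, -0.7]
grip_width: 0.0428
gripper_force: 0.0
time_s: 7.9
position: [0.6471, 0.1795, 0.0602]
tool_rot: [[-0.897, 0.442, 0.001], [0.442, 0.897, 0.0], [-0.0, 0.0, -1.0]]
ft_force: [-0.3, 0.0, 1.4]
grip_width: 0.0261
gripper_force: 29.4
```

The slab is gripped at 26.1 mm, so its underside lies at TCP z + 15 mm. I'll lift it and carry it to the white small nest.

```bash
python3 -m pendant '[[0.1,0,0,-0.025,0,0,0],[0.1,0,0,-0.07,0,0,0],[0.1,0,0,-0.1,0,0,0],[0.1,0,-0.03,-0.1,0,0,0],[0.1,-0.005,-0.085,-0.1,0,0,0]]'
python3 -m pendant '[[0.1,-0.003,-0.055,0,0,0,0],[0.1,-0.006,-0.115,0,0,0,0],[0.1,-0.009,-0.175,0,0,0,0],[0.1,-0.013,-0.235,0,0,0,0],[0.1,-0.016,-0.295,0,0,0,0]]'
python3 -m pendant '[[0.1,-0.003,-0.055,0,0,0,0],[0.1,-0.006,-0.11,0,0,0.1,0],[0.1,-0.008,-0.15,0,0,0,0.28],[0.1,-0.008,-0.152,0,0,0,0.46],[0.1,-0.008,-0.152,0,0,0,0.64]]'
python3 -m pendant '[[0.1,0,0,0,0,0,0.18],[0.1,0,0,0,0,0,0.36],[0.1,0,0,0,0,0,0.54],[0.1,0,0,0,0,0,0.666],[0.1,0,0,0,0,0,0.666]]'
```

```text
time_s: 8.52
position: [0.6135, 0.1013, 0.1598]
tool_rot: [[-0.898, 0.44, 0.0], [0.44, 0.898, 0.0], [-0.0, 0.0, -1.0]]
ft_force: [0.6, -1.2, -1.1]
grip_width: 0.0258
gripper_force: 29.2
time_s: 9.15
position: [0.4968, -0.1722, 0.16]
tool_rot: [[-0.897, 0.442, 0.0], [0.442, 0.897, -0.0], [-0.0, -0.0, -1.0]]
ft_force: [1.7, -0.5, 0.2]
grip_width: 0.0257
gripper_force: 29.2
time_s: 9.78
position: [0.4372, -0.311, 0.1598]
tool_rot: [[-0.527, 0.85, -0.003], [0.85, 0.527, 0.003], [0.004, -0.001, -1.0]]
ft_force: [0.5, 0.9, 0.0]
grip_width: 0.0261
gripper_force: 29.2
time_s: 10.4
position: [0.4378, -0.3104, 0.1598]
tool_rot: [[0.102, 0.995, -0.003], [0.995, -0.102, 0.003], [0.003, -0.004, -1.0]]
ft_force: [-0.1, -0.2, -0.8]
grip_width: 0.0255
gripper_force: 29.2
```

I mistyped one row, which gave a brief tilt that is already undone. Next I'll measure the nest and the held slab from close by.

```bash
python3 - <<'E'
from h import *
d=show("wrist",["small_nest"],[.014])
for r in env.trace("wrist","small_slab")[:1]: print(r["conf"],r["bbox"],rect(d,r["mask"],.2,"wrist"))
cv2.imwrite("pics/w5.png",d["image"]); s=env.observe(); print(s["position"],s["tool_rot"].round(3),s["q"].round(0))
E
```

```text
wrist small_nest 0.6 [229. 328.  59.  91.] (309, -432, 79, 18, -2.5)
wrist small_nest 0.57 [328. 172. 105. 143.] (440, -310, 156, 95, 77.8)
wrist small_nest 0.55 [166. 178.  82. 144.] (255, -287, 159, 100, 71.4)
0.91 [322.8, 269.2, 53.5, 103.6] (439, -306, 55, 26, 85.8)
[ 0.43780109 -0.31046052  0.15989197] [[ 0.101  0.995 -0.003]
 [ 0.995 -0.101  0.003]
 [ 0.003 -0.003 -1.   ]] [-48.  23.  82.  -0.  76. -42.]
```

View pics/w5.png

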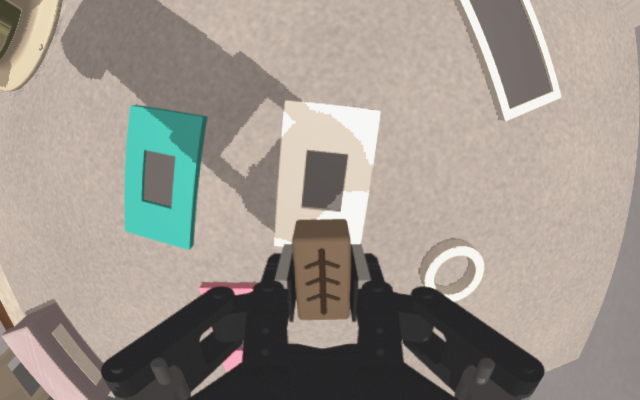

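The wrist view shows the slab held square at (322,270) and the nest cut-out at (325,180). The measured nest, (440,−310) at 78°, agrees with the top camera. I'll correct by +5.8° and +2 mm and go down.

```bash
python3 -m pendant '[[0.1,0,0.002,0.04,0,0,0.1],[0.1,0,0.002,0.09,0,0,0.1],[0.1,0,0.002,0.13,0,0,0.1],[0.1,0,0.002,0.15,0,0,0.1],[0.1,0,0.002,0.16,0,0,0.1]]'
python3 -m pendant '[[0.1,0,0,0.002,0,0,0],[0.1,0,0,0.004,0,0,0],[0.1,0,0,0.005,0,0,0],[0.1,0,0,0.005,0,0,0]]'
```

```text
time_s: 11.18
position: [0.4391, -0.3101, -0.0011]
tool_rot: [[0.2, 0.98, -0.004], [0.98, -0.2, 0.004], [0.003, -0.005, -1.0]]
ft_force: [0.3, 0.5, 0.4]
grip_width: 0.0257
gripper_force: 29.2
time_s: 11.68
position: [0.4395, -0.3104, -0.0047]
tool_rot: [[0.201, 0.979, -0.003], [0.979, -0.201, 0.002], [0.002, -0.003, -1.0]]
ft_force: [-1.0, -0.7, -0.6]
grip_width: 0.0253
gripper_force: 29.2
```

```bash
python3 -m pendant '[[0.1,0,0,0.001,0,0,0],[0.1,0,0,0.001,0,0,0]]';python3 -m pendant '[[0.1,0,0,0.001,0,0,0],[0.1,0,0,0.001,0,0,0]]'
```

```text
time_s: 11.92
position: [0.4393, -0.3103, -0.0061]
tool_rot: [[0.202, 0.979, -0.003], [0.979, -0.202, 0.003], [0.002, -0.004, -1.0]]
ft_force: [-0.8, -0.1, -1.3]
grip_width: 0.0257
gripper_force: 29.2
time_s: 12.18
position: [0.4394, -0.3103, -0.0068]
tool_rot: [[0.202, 0.979, -0.003], [0.979, -0.202, 0.002], [0.002, -0.003, -1.0]]
ft_force: [-0.4, 1.6, 2.7]
grip_width: 0.0257
gripper_force: 29.5
```

```bash
python3 - <<'E'
from h import *
s=env.get_image("scene"); d=env.get_image("wrist")
a=cv2.resize(s["image"][150:230,220:300],(400,400),interpolation=cv2.INTER_CUBIC);b=cv2.resize(d["image"][160:320,242:402],(400,400),interpolation=cv2.INTER_CUBIC)
cv2.imwrite("pics/s6.png",np.hstack([a,b]))
E
```

```text
(no output)
```

View pics/s6.png

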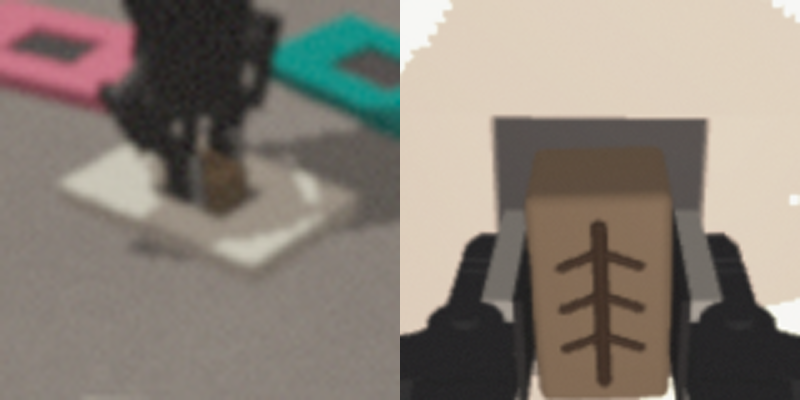

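The slab sits centred in the cut-out with about 3 N of contact. I'll release it, lift, and go back to the stack.

```bash
python3 -m pendant '[[0.33,0,0,0,0,0,0],[0.42,0,0,0,0,0,0],[0.42,0,0,-0.01,0,0,0],[0.45,0,0,-0.05,0,0,0],[0.6,0,0,-0.1,0,0,0]]'
python3 -m pendant '[[1,0,0,-0.05,0,0,0],[1,0.05,0.01,-0.06,0,0,0],[1,0.105,0.02,-0.06,0,0,0],[1,0.165,0.032,-0.06,0,0,0],[1,0.225,0.043,-0.06,0,0,0]]'
python3 -m pendant '[[1,0.06,0.011,0,0,0,0],[1,0.12,0.023,0,0,0,0],[1,0.18,0.034,0,0,0,0],[1,0.24,0.046,0,0,0,0],[1,0.296,0.057,0,0,0,0]]'
python3 -m pendant '[[1,0,0,0,0,0,-0.17],[1,0,0,0,0,0,-0.17]]'
python3 - <<'E'
from h import *
d=show("wrist",["round_slab","square_slab","long_slab"],[.075,.05,.025])
cv2.imwrite("pics/w7.png",d["image"]); s=env.observe(); print(s["position"],s["tool_rot"].round(3))
d=show("top",["small_slab","small_nest"],[.033,.014])
E
```

```text
time_s: 12.9
position: [0.4396, -0.3104, 0.0944]
tool_rot: [[0.202, 0.979, -0.003], [0.979, -0.202, 0.003], [0.003, -0.004, -1.0]]
ft_force: [0.1, -0.6, 0.2]
grip_width: 0.051
gripper_force: 0.0
time_s: 13.52
position: [0.5281, -0.0972, 0.1544]
tool_rot: [[0.202, 0.979, -0.001], [0.979, -0.202, 0.002], [0.002, -0.001, -1.0]]
ft_force: [1.5, -0.1, -0.8]
grip_width: 0.0853
gripper_force: 0.0
time_s: 14.15
position: [0.6434, 0.1818, 0.1548]
tool_rot: [[0.201, 0.98, -0.001], [0.98, -0.201, 0.003], [0.003, -0.002, -1.0]]
ft_force: [0.9, -0.8, 1.3]
grip_width: 0.0855
gripper_force: 0.0
time_s: 14.4
position: [0.6428, 0.1801, 0.1543]
tool_rot: [[0.033, 0.999, -0.002], [0.999, -0.033, 0.003], [0.003, -0.002, -1.0]]
ft_force: [0.2, 0.2, -0.6]
grip_width: 0.0857
gripper_force: 0.0
wrist round_slab 0.75 [330. 201.  59.  64.] (650, 180, 54, 49, 86.9)
wrist square_slab 0.98 [331. 191.  66.  64.] (651, 192, 58, 36, -0.9)
wrist long_slab 0.82 [327. 182.  79. 123.] (646, 223, 59, 37, 4.0)
wrist long_slab 0.82 [455. 220. 109.  98.] (789, 136, 120, 70, 36.7)
[0.64277236 0.1787711  0.15413791] [[ 0.036  0.999 -0.003]
 [ 0.999 -0.036  0.003]
 [ 0.003 -0.003 -1.   ]]
top small_slab 0.67 [390. 236.  19.  14.] (439, -310, 50, 27, 77.5)
top small_nest 0.97 [456. 283.  52.  40.] (312, -509, 161, 94, 87.5)
top small_nest 0.65 [388. 237.  60.  42.] (438, -310, 155, 92, 77.5)
top small_nest 0.61 [378. 299.  59.  48.] (253, -286, 157, 95, 71.3)
```

View pics/w7.png

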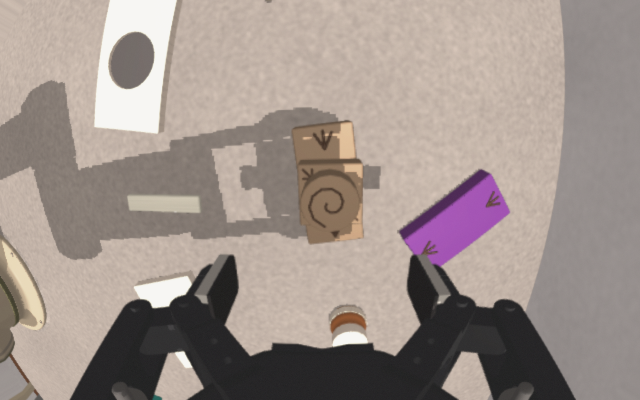

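The small slab reads (439,−310) on its nest at (438,−310). The wrist view shows the round slab at (330,200), about 7 mm off along tool y. I'll descend and grip it.

```bash
python3 -m pendant '[[1,-0.001,0.007,0.04,0,0,0],[1,-0.001,0.007,0.08,0,0,0],[1,-0.001,0.007,0.105,0,0,0],[1,-0.001,0.007,0.116,0,0,0],[1,-0.001,0.007,0.12,0,0,0]]'
python3 -m pendant '[[0.3,0,0,0,0,0,0],[0.3,0,0,0,0,0,0],[0.3,0,0,0,0,0,0],[0.3,0,0,0,0,0,0],[0.3,0,0,0,0,0,0]]' 30
```

```text
time_s: 15.38
position: [0.6496, 0.1784, 0.0338]
tool_rot: [[0.033, 0.999, -0.003], [0.999, -0.033, 0.003], [0.003, -0.003, -1.0]]
ft_force: [0.7, 0.2, 0.1]
grip_width: 0.0858
gripper_force: 0.0
time_s: 16.0
position: [0.6499, 0.1786, 0.0349]
tool_rot: [[0.033, 0.999, -0.001], [0.999, -0.033, 0.003], [0.003, -0.001, -1.0]]
ft_force: [0.2, 0.5, 6.0]
grip_width: 0.049
gripper_force: 31.3
```

```bash
python3 -m pendant '[[0.3,0,0,-0.003,0,0,0],[0.3,0,0,-0.008,0,0,0]]'
python3 -m pendant '[[0.3,0,0,-0.04,0,0,0],[0.3,0,0,-0.09,0,0,0],[0.3,0.01,-0.015,-0.115,0,0,0],[0.3,0.035,-0.055,-0.115,0,0,0],[0.3,0.065,-0.1,-0.115,0,0,0]]'
python3 -m pendant '[[0.3,0.03,-0.046,0,0,0,0],[0.3,0.06,-0.092,0,0,0,0],[0.3,0.075,-0.115,0,0,0,0],[0.3,0.075,-0.115,0,0,0,0]]'
python3 - <<'E'
from h import *
d=show("wrist",["round_nest"],[.014])
for r in env.trace("wrist","round_slab")[:1]: print(r["conf"],r["bbox"],rect(d,r["mask"],.19,"wrist"))
cv2.imwrite("pics/w8.png",d["image"]); s=env.observe(); print(s["position"],s["tool_rot"].round(3),s["gripper_force"])
d=show("top",["round_nest","square_slab","long_slab"],[.014,.05,.025])
E
```

```text
time_s: 16.25
position: [0.6491, 0.1785, 0.0415]
tool_rot: [[0.033, 0.999, -0.004], [0.999, -0.033, 0.003], [0.003, -0.004, -1.0]]
ft_force: [0.5, 0.7, -1.0]
grip_width: 0.0485
gripper_force: 31.2
time_s: 16.88
position: [0.551, 0.2467, 0.1574]
tool_rot: [[0.034, 0.999, -0.003], [0.999, -0.034, 0.003], [0.003, -0.003, -1.0]]
ft_force: [1.0, 1.2, -1.0]
grip_width: 0.0489
gripper_force: 31.6
time_s: 17.38
position: [0.4381, 0.3262, 0.1582]
tool_rot: [[0.03, 1.0, -0.003], [1.0, -0.03, 0.003], [0.003, -0.003, -1.0]]
ft_force: [0.6, 0.6, -1.5]
grip_width: 0.0491
gripper_force: 31.6
wrist round_nest 0.72 [328. 171. 113. 148.] (439, 329, 156, 96, 78.7)
0.82 [323.1, 269.9, 106.3, 102.7] (439, 324, 62, 52, 88.4)
[0.44032964 0.32476144 0.15773423] [[ 0.034  0.999 -0.003]
 [ 0.999 -0.034  0.003]
 [ 0.003 -0.003 -1.   ]] 31.594587564468384
top round_nest 0.59 [179. 232.  42.  41.] (435, 317, 138, 95, 78.6)
top square_slab 0.71 [224. 160.  24.  20.] (649, 175, 66, 61, -88.5)
top long_slab 0.61 [222. 164.  40.  24.] (649, 134, 59, 35, 2.0)
top long_slab 0.55 [242. 114.  39.  46.] (787, 129, 126, 57, 35.8)
top long_slab 0.31 [160. 231.  15.  20.] (439, 360, 53, 31, 11.9)
```

View pics/w8.png

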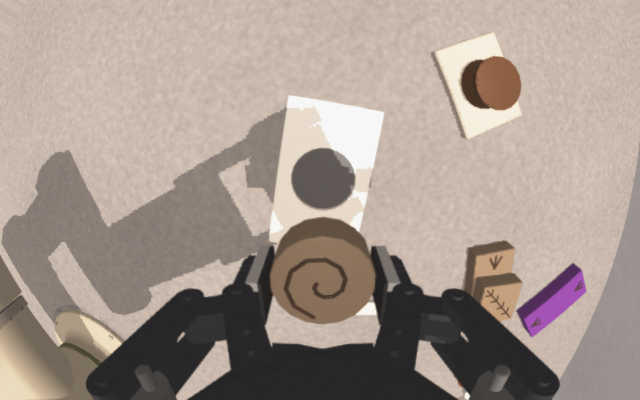

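The round slab is held level at (323,270) with the cut-out at (323,178). I'll correct 3 mm along tool x and lower it.

```bash
python3 -m pendant '[[0.3,0.003,0,0.04,0,0,0],[0.3,0.003,0,0.09,0,0,0],[0.3,0.003,0,0.13,0,0,0],[0.3,0.003,0,0.15,0,0,0],[0.3,0.003,0,0.158,0,0,0]]'
python3 -m pendant '[[0.3,0,0,0.002,0,0,0],[0.3,0,0,0.004,0,0,0],[0.3,0,0,0.005,0,0,0],[0.3,0,0,0.005,0,0,0]]'
python3 -m pendant '[[0.3,0,0,0.001,0,0,0],[0.3,0,0,0.001,0,0,0]]'; python3 -m pendant '[[0.3,0,0,0.001,0,0,0],[0.3,0,0,0.001,0,0,0]]'
```

```text
time_s: 18.35
position: [0.4391, 0.3282, -0.0014]
tool_rot: [[0.034, 0.999, -0.005], [0.999, -0.034, 0.002], [0.002, -0.005, -1.0]]
ft_force: [0.7, 0.3, -0.6]
grip_width: 0.0486
gripper_force: 31.6
time_s: 18.85
position: [0.4392, 0.3288, -0.005]
tool_rot: [[0.033, 0.999, -0.003], [0.999, -0.033, 0.003], [0.003, -0.003, -1.0]]
ft_force: [-0.1, -0.5, -0.9]
grip_width: 0.0493
gripper_force: 31.6
time_s: 19.1
position: [0.4391, 0.3287, -0.0063]
tool_rot: [[0.033, 0.999, -0.003], [0.999, -0.033, 0.003], [0.003, -0.003, -1.0]]
ft_force: [0.6, 0.2, -1.6]
grip_width: 0.0485
gripper_force: 31.7
time_s: 19.35
position: [0.439, 0.3287, -0.0071]
tool_rot: [[0.033, 0.999, -0.003], [0.999, -0.033, 0.003], [0.003, -0.003, -1.0]]
ft_force: [-1.5, -0.9, 2.6]
grip_width: 0.0491
gripper_force: 32.6
```

```bash
python3 -m pendant '[[0.65,0,0,0,0,0,0],[0.7,0,0,0,0,0,0],[0.7,0,0,-0.008,0,0,0],[0.75,0,0,-0.05,0,0,0],[1,0,0,-0.1,0,0,0]]'
python3 -m pendant '[[1,-0.015,0.022,-0.05,0,0,0],[1,-0.045,0.067,-0.06,0,0,0],[1,-0.075,0.112,-0.06,0,0,0],[1,-0.105,0.157,-0.06,0,0,0],[1,-0.135,0.201,-0.06,0,0,0]]'
python3 -m pendant '[[1,-0.01,0.015,0,0,0,0],[1,-0.01,0.015,0,0,0,0]]'
python3 - <<'E'
from h import *
d=show("wrist",["square_slab","long_slab"],[.05,.025])
cv2.imwrite("pics/w9.png",d["image"]); s=env.observe(); print(s["position"],s["tool_rot"].round(3))
d=show("top",["round_slab","round_nest","square_nest"],[.033,.014,.014])
E
```

```text
time_s: 19.98
position: [0.4391, 0.3282, 0.0938]
tool_rot: [[0.033, 0.999, -0.004], [0.999, -0.033, 0.002], [0.002, -0.004, -1.0]]
ft_force: [1.0, -0.1, 0.7]
grip_width: 0.0799
gripper_force: 0.0
time_s: 20.6
position: [0.6373, 0.1855, 0.1523]
tool_rot: [[0.033, 0.999, -0.003], [0.999, -0.033, 0.003], [0.003, -0.003, -1.0]]
ft_force: [-0.6, 0.2, 0.1]
grip_width: 0.0853
gripper_force: 0.0
time_s: 20.85
position: [0.6512, 0.1753, 0.1515]
tool_rot: [[0.035, 0.999, -0.003], [0.999, -0.035, 0.003], [0.003, -0.003, -1.0]]
ft_force: [-0.4, 0.2, -0.1]
grip_width: 0.0855
gripper_force: 0.0
wrist square_slab 0.68 [322. 188.  64.  70.] (651, 180, 63, 58, 89.0)
wrist long_slab 0.82 [449. 214. 111.  97.] (789, 135, 120, 70, 37.4)
wrist long_slab 0.62 [318. 178.  77. 126.] (646, 223, 59, 37, 4.8)
wrist long_slab 0.54 [342. 326.  41.  43.] (669, 2, 67, 46, -86.0)
[0.64986877 0.17705902 0.1520291 ] [[ 0.032  0.999 -0.003]
 [ 0.999 -0.032  0.003]
 [ 0.003 -0.003 -1.   ]]
top round_nest 0.78 [156. 226.  18.  33.] (448, 376, 95, 60, -11.4)
top round_nest 0.34 [239. 162.  13.  22.] (654, 135, 60, 35, 1.9)
top square_nest 0.72 [290. 229.  58.  44.] (446, -16, 155, 95, -75.5)
```

View pics/w9.png

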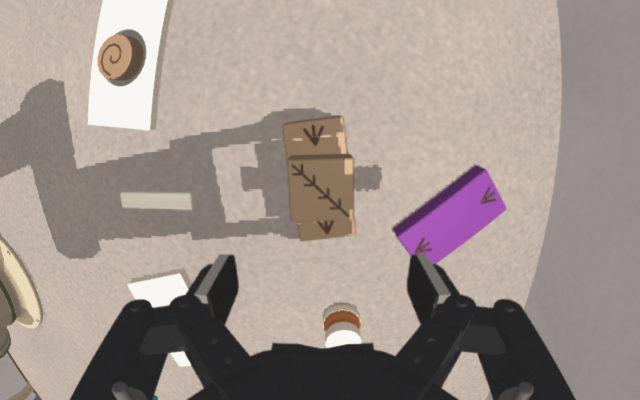

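The round slab lies in its nest at (120,57), and the square slab is centred under the tool at (322,188). Next I'll grip the square slab.

```bash
python3 -m pendant '[[1,0,0.001,0.05,0,0,0],[1,0,0.001,0.1,0,0,0],[1,0,0.001,0.13,0,0,0],[1,0,0.001,0.14,0,0,0],[1,0,0.001,0.143,0,0,0]]'
python3 -m pendant '[[0.4,0,0,0,0,0,0],[0.4,0,0,0,0,0,0],[0.4,0,0,0,0,0,0],[0.4,0,0,0,0,0,0]]' 35
python3 -m pendant '[[0.4,0,0,-0.003,0,0,0],[0.4,0,0,-0.008,0,0,0],[0.4,0,0,-0.008,0,0,0]]'
```

```text
time_s: 21.82
position: [0.6515, 0.1768, 0.0092]
tool_rot: [[0.033, 0.999, -0.002], [0.999, -0.033, 0.003], [0.003, -0.002, -1.0]]
ft_force: [0.2, -0.5, 1.0]
grip_width: 0.0853
gripper_force: 0.0
time_s: 22.32
position: [0.6519, 0.1767, 0.0101]
tool_rot: [[0.033, 0.999, -0.001], [0.999, -0.033, 0.003], [0.003, -0.001, -1.0]]
ft_force: [-1.7, 0.7, 6.4]
grip_width: 0.0576
gripper_force: 39.1
time_s: 22.7
position: [0.6514, 0.1765, 0.017]
tool_rot: [[0.033, 0.999, -0.002], [0.999, -0.033, 0.003], [0.003, -0.003, -1.0]]
ft_force: [-0.2, -0.8, -2.0]
grip_width: 0.0577
gripper_force: 38.2
```

```bash
python3 -m pendant '[[0.4,0,0,-0.04,0,0,0],[0.4,0,0,-0.09,0,0,0],[0.4,-0.02,-0.02,-0.13,0,0,0],[0.4,-0.06,-0.06,-0.14,0,0,0],[0.4,-0.1,-0.1,-0.14,0,0,0]]'
python3 -m pendant '[[0.4,-0.04,-0.04,0,0,0,-0.1],[0.4,-0.08,-0.08,0,0,0,-0.2],[0.4,-0.1,-0.098,0,0,0,-0.286],[0.4,-0.1,-0.098,0,0,0,-0.286]]'
python3 - <<'E'
from h import *
d=show("wrist",["square_nest"],[.014])
for r in env.trace("wrist","square_slab")[:1]: print(r["conf"],r["bbox"],rect(d,r["mask"],.197,"wrist"))
cv2.imwrite("pics/w10.png",d["image"]); s=env.observe(); print(s["position"],s["tool_rot"].round(3),s["gripper_force"])
show("top",["round_slab","long_slab"],[.033,.025])
E
```

```text
time_s: 23.32
position: [0.5475, 0.0786, 0.1575]
tool_rot: [[0.032, 0.999, -0.001], [0.999, -0.032, 0.002], [0.002, -0.001, -1.0]]
ft_force: [0.5, -1.5, -2.0]
grip_width: 0.0571
gripper_force: 39.0
time_s: 23.82
position: [0.4463, -0.0181, 0.157]
tool_rot: [[-0.248, 0.969, -0.003], [0.969, 0.248, 0.003], [0.003, -0.002, -1.0]]
ft_force: [0.0, -0.3, -1.8]
grip_width: 0.0571
gripper_force: 39.0
wrist square_nest 0.73 [327. 153.  99.  98.] (442, 9, 103, 95, -75.6)
0.76 [323.2, 264.1, 134.6, 122.1] (446, -14, 67, 58, -75.6)
[ 0.44769085 -0.01691164  0.15675264] [[-0.25   0.968 -0.003]
 [ 0.968  0.25   0.003]
 [ 0.003 -0.002 -1.   ]] 38.97054612636566
top round_slab 0.67 [170. 229.  23.  18.] (438, 325, 49, 49, -69.3)
top long_slab 0.65 [225. 163.  40.  28.] (646, 177, 122, 63, -84.9)
top long_slab 0.59 [241. 112.  39.  46.] (788, 129, 130, 65, 37.1)
```

View pics/w10.png

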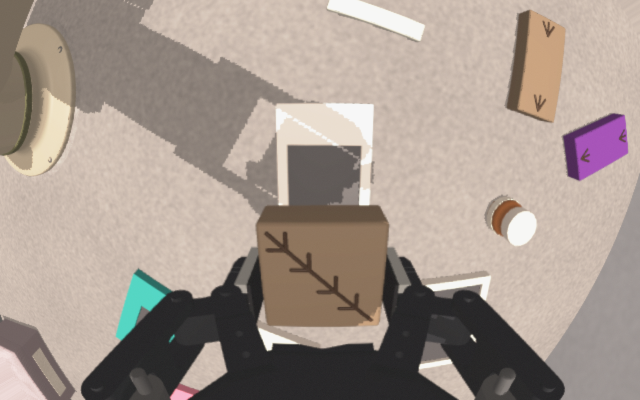

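The square slab is held square at (323,265), and the visible part of the nest gives a pad centre of (448.6,−16.6), so no correction is needed. I'll lower it.

```bash
python3 -m pendant '[[0.4,0.001,0,0.04,0,0,0],[0.4,0.001,0,0.09,0,0,0],[0.4,0.001,0,0.13,0,0,0],[0.4,0.001,0,0.15,0,0,0],[0.4,0.001,0,0.157,0,0,0]]'
python3 -m pendant '[[0.4,0,0,0.002,0,0,0],[0.4,0,0,0.004,0,0,0],[0.4,0,0,0.005,0,0,0],[0.4,0,0,0.005,0,0,0]]'
python3 -m pendant '[[0.4,0,0,0.001,0,0,0],[0.4,0,0,0.001,0,0,0]]'; python3 -m pendant '[[0.4,0,0,0.001,0,0,0],[0.4,0,0,0.001,0,0,0]]'
```

```text
time_s: 24.75
position: [0.4464, -0.0154, -0.0013]
tool_rot: [[-0.251, 0.968, -0.005], [0.968, 0.251, 0.003], [0.004, -0.004, -1.0]]
ft_force: [0.1, -0.4, -1.0]
grip_width: 0.0573
gripper_force: 38.9
time_s: 25.25
position: [0.4466, -0.0159, -0.005]
tool_rot: [[-0.25, 0.968, -0.002], [0.968, 0.25, 0.003], [0.003, -0.002, -1.0]]
ft_force: [0.1, -0.4, -2.1]
grip_width: 0.0571
gripper_force: 38.9
time_s: 25.5
position: [0.4465, -0.0158, -0.0063]
tool_rot: [[-0.25, 0.968, -0.003], [0.968, 0.25, 0.003], [0.003, -0.002, -1.0]]
ft_force: [0.0, 0.0, -2.9]
grip_width: 0.0573
gripper_force: 38.9
time_s: 25.75
position: [0.4465, -0.0158, -0.0069]
tool_rot: [[-0.25, 0.968, -0.003], [0.968, 0.25, 0.003], [0.003, -0.002, -1.0]]
ft_force: [-1.7, 1.3, 5.6]
grip_width: 0.0575
gripper_force: 39.8
```

```bash
python3 -m pendant '[[0.8,0,0,0,0,0,0],[0.8,0,0,0,0,0,0],[0.8,0,0,-0.008,0,0,0],[0.85,0,0,-0.05,0,0,0],[1,0,0,-0.1,0,0,0]]'
python3 -m pendant '[[1,0.012,0.022,-0.04,0,0,0],[1,0.037,0.066,-0.05,0,0,0],[1,0.063,0.11,-0.05,0,0,0],[1,0.087,0.154,-0.05,0,0,0.08],[1,0.113,0.199,-0.05,0,0,0.166]]'
python3 -m pendant '[[1,0.016,0.047,0,0,0,0],[1,0.016,0.047,0,0,0,0]]'
python3 - <<'E'
from h import *
d=show("wrist",["long_slab"],[.025])
s=env.observe(); print(s["position"],s["tool_rot"].round(3))
d=show("top",["square_slab","square_nest","long_nest"],[.033,.014,.014])
E
```

```text
time_s: 26.38
position: [0.4463, -0.016, 0.094]
tool_rot: [[-0.25, 0.968, -0.005], [0.968, 0.25, 0.003], [0.004, -0.004, -1.0]]
ft_force: [0.8, 0.6, 0.2]
grip_width: 0.085
gripper_force: 0.0
time_s: 27.0
position: [0.6122, 0.1442, 0.1432]
tool_rot: [[-0.084, 0.996, -0.003], [0.996, 0.084, 0.003], [0.003, -0.003, -1.0]]
ft_force: [0.2, -1.4, 0.1]
grip_width: 0.0856
gripper_force: 0.0
time_s: 27.25
position: [0.6581, 0.1643, 0.1416]
tool_rot: [[-0.088, 0.996, -0.003], [0.996, 0.088, 0.003], [0.003, -0.003, -1.0]]
ft_force: [-0.5, -0.0, -0.7]
grip_width: 0.0855
gripper_force: 0.0
wrist long_slab 0.69 [314. 169.  68. 127.] (650, 179, 121, 58, -84.4)
wrist long_slab 0.57 [441. 224. 116.  97.] (789, 136, 120, 69, 36.6)
[0.65618926 0.16301542 0.14236325] [[-0.087  0.996 -0.004]
 [ 0.996  0.087  0.003]
 [ 0.003 -0.004 -1.   ]]
top square_slab 0.79 [288. 234.  23.  25.] (445, -15, 62, 60, 13.0)
top square_nest 0.75 [290. 231.  58.  44.] (447, -17, 156, 96, -76.0)
top long_nest 0.76 [344. 158.  59.  42.] (663, -167, 162, 98, -71.7)
top long_nest 0.4 [165. 230.  11.  13.] (437, 345, 38, 18, 2.4)
```

The square slab reads (445,−15) against its nest at (447,−17). The long slab is at (650,178), so I'll shift +16 mm in tool x and −5 mm in tool y, then grip.

```bash
python3 -m pendant '[[1,0.016,-0.005,0.04,0,0,0],[1,0.016,-0.005,0.09,0,0,0],[1,0.016,-0.005,0.135,0,0,0],[1,0.016,-0.005,0.15,0,0,0],[1,0.016,-0.005,0.156,0,0,0]]'
python3 -m pendant '[[0.4,0,0,0,0,0,0],[0.4,0,0,0,0,0,0],[0.4,0,0,0,0,0,0],[0.4,0,0,0,0,0,0]]' 60
python3 -m pendant '[[0.4,0,0,-0.003,0,0,0],[0.4,0,0,-0.008,0,0,0],[0.4,0,0,-0.008,0,0,0]]'
```

```text
time_s: 28.18
position: [0.6502, 0.1788, -0.0127]
tool_rot: [[-0.087, 0.996, -0.002], [0.996, 0.087, 0.003], [0.003, -0.002, -1.0]]
ft_force: [-0.6, 0.1, -0.4]
grip_width: 0.0854
gripper_force: 0.0
time_s: 28.68
position: [0.6509, 0.1791, -0.0113]
tool_rot: [[-0.087, 0.996, 0.0], [0.996, 0.087, 0.003], [0.003, 0.0, -1.0]]
ft_force: [-0.7, -0.9, 5.4]
grip_width: 0.0566
gripper_force: 66.5
time_s: 29.05
position: [0.6501, 0.179, -0.005]
tool_rot: [[-0.087, 0.996, -0.002], [0.996, 0.087, 0.003], [0.003, -0.002, -1.0]]
ft_force: [-0.6, 0.0, -2.8]
grip_width: 0.0568
gripper_force: 65.4
```

```bash
python3 -m pendant '[[0.4,0,0,-0.04,0,0,0],[0.4,0,0,-0.1,0,0,0],[0.4,0,0,-0.15,0,0,0],[0.4,-0.03,-0.001,-0.16,0,0,0],[0.4,-0.08,-0.004,-0.16,0,0,0]]'
python3 -m pendant '[[0.4,-0.05,-0.002,0,0,0,0],[0.4,-0.1,-0.005,0,0,0,0],[0.4,-0.15,-0.007,0,0,0,0],[0.4,-0.2,-0.01,0,0,0,-0.1],[0.4,-0.25,-0.012,0,0,0,-0.232]]'
python3 -m pendant '[[0.4,-0.018,0,0,0,0,0],[0.4,-0.018,0,0,0,0,0]]'
python3 - <<'E'
from h import *
d=show("wrist",["long_nest"],[.014])
for r in env.trace("wrist","long_slab")[:2]: print(r["conf"],r["bbox"],rect(d,r["mask"],.19,"wrist"))
cv2.imwrite("pics/w11.png",d["image"]); s=env.observe(); print(s["position"],s["tool_rot"].round(3),s["gripper_force"],s["q"].round())
E
```

```text
time_s: 29.68
position: [0.6535, 0.0988, 0.1556]
tool_rot: [[-0.09, 0.996, -0.001], [0.996, 0.09, 0.003], [0.003, -0.001, -1.0]]
ft_force: [1.0, 0.1, -3.9]
grip_width: 0.0567
gripper_force: 66.3
time_s: 30.3
position: [0.6628, -0.1532, 0.1534]
tool_rot: [[-0.317, 0.948, -0.004], [0.948, 0.317, 0.003], [0.004, -0.003, -1.0]]
ft_force: [1.0, -0.4, -3.2]
grip_width: 0.0567
gripper_force: 66.2
time_s: 30.55
position: [0.6688, -0.1693, 0.153]
tool_rot: [[-0.311, 0.95, -0.004], [0.95, 0.311, 0.003], [0.004, -0.002, -1.0]]
ft_force: [-0.6, 1.1, -3.1]
grip_width: 0.0565
gripper_force: 66.1
wrist long_nest 0.61 [316. 123. 102.  40.] (647, -114, 95, 37, 18.2)
0.85 [322.7, 244.4, 142.4, 204.6] (667, -161, 110, 58, -71.8)
0.6 [479.0, 0.5, 8.7, 0.8] (694, -24, 3, 0, 30.3)
[ 0.66879133 -0.16694385  0.15358657] [[-0.315  0.949 -0.003]
 [ 0.949  0.315  0.003]
 [ 0.004 -0.002 -1.   ]] 66.14501237869263 [-24.  39.  54.   0.  87. -42.]
```

View pics/w11.png

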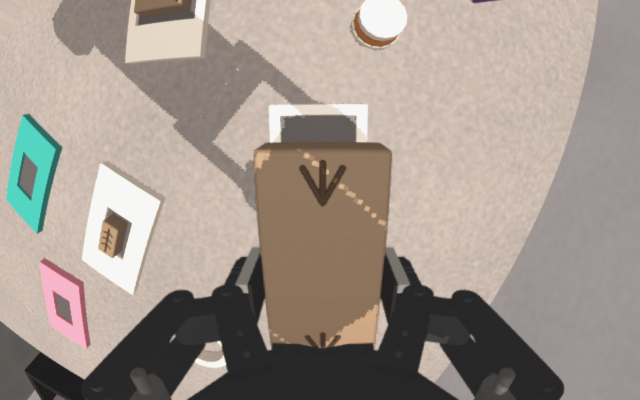

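The long slab is held at (322,245) and aligned. The visible cut-out is centred at column 319, so the nest is about 4 mm toward −tool y. I'll correct that and lower.

```bash
python3 -m pendant '[[0.4,0,-0.004,0.04,0,0,0],[0.4,0,-0.004,0.09,0,0,0],[0.4,0,-0.004,0.13,0,0,0],[0.4,0,-0.004,0.145,0,0,0],[0.4,0,-0.004,0.151,0,0,0]]'
python3 -m pendant '[[0.4,0,0,0.002,0,0,0],[0.4,0,0,0.004,0,0,0],[0.4,0,0,0.004,0,0,0]]'
python3 -m pendant '[[0.4,0,0,0.001,0,0,0],[0.4,0,0,0.001,0,0,0]]'; python3 -m pendant '[[0.4,0,0,0.001,0,0,0],[0.4,0,0,0.001,0,0,0]]'
```

```text
time_s: 31.32
position: [0.665, -0.1689, 0.003]
tool_rot: [[-0.314, 0.949, -0.002], [0.949, 0.314, 0.003], [0.003, -0.002, -1.0]]
ft_force: [-0.5, 0.2, -2.7]
grip_width: 0.0566
gripper_force: 66.1
time_s: 31.7
position: [0.6648, -0.1697, -0.0007]
tool_rot: [[-0.314, 0.95, -0.002], [0.95, 0.314, 0.002], [0.003, -0.001, -1.0]]
ft_force: [-1.2, 0.7, -3.6]
grip_width: 0.0567
gripper_force: 66.1
time_s: 31.95
position: [0.6645, -0.1696, -0.0023]
tool_rot: [[-0.314, 0.95, -0.003], [0.95, 0.314, 0.003], [0.004, -0.002, -1.0]]
ft_force: [0.2, -0.4, -2.6]
grip_width: 0.0564
gripper_force: 66.1
time_s: 32.2
position: [0.6646, -0.1696, -0.0032]
tool_rot: [[-0.314, 0.95, -0.003], [0.95, 0.314, 0.003], [0.003, -0.002, -1.0]]
ft_force: [-0.6, 0.0, -1.4]
grip_width: 0.0568
gripper_force: 66.3
```

```bash
python3 -m pendant '[[0.4,0,0,0.0007,0,0,0],[0.4,0,0,0.0007,0,0,0]]'
```

```text
time_s: 32.45
position: [0.6646, -0.1696, -0.0033]
tool_rot: [[-0.314, 0.95, -0.003], [0.95, 0.314, 0.003], [0.003, -0.002, -1.0]]
ft_force: [-4.0, 0.8, 5.1]
grip_width: 0.0563
gripper_force: 67.1
```

Contact at about 5 N. I'll release, lift away and take a last check.

```bash
python3 -m pendant '[[0.8,0,0,0,0,0,0],[0.8,0,0,0,0,0,0],[0.8,0,0,-0.008,0,0,0],[0.85,0,0,-0.05,0,0,0],[1,0,0,-0.1,0,0,0]]'
python3 -m pendant '[[1,0,0,-0.05,0,0,0],[1,0.05,-0.02,-0.06,0,0,0],[1,0.1,-0.05,-0.06,0,0,0],[1,0.1,-0.1,-0.06,0,0,0],[1,0.1,-0.12,-0.06,0,0,0]]'
python3 - <<'E'
from h import *
d=show("top",["long_slab","square_slab","round_slab","small_slab","jar","scale_bar"],[.033]*4+[.05,.008])
d=env.get_image("wrist"); s=env.get_image("scene")["image"]
cv2.imwrite("pics/f.png",np.vstack([d["image"][:300],s[100:330]]))
E
```

```text
time_s: 33.08
position: [0.6645, -0.1697, 0.0968]
tool_rot: [[-0.314, 0.95, -0.004], [0.95, 0.314, 0.003], [0.005, -0.003, -1.0]]
ft_force: [0.4, -0.4, 0.7]
grip_width: 0.085
gripper_force: 0.0
time_s: 33.7
position: [0.5178, -0.1124, 0.1575]
tool_rot: [[-0.314, 0.949, -0.002], [0.949, 0.314, 0.002], [0.003, -0.002, -1.0]]
ft_force: [1.6, 0.1, 0.1]
grip_width: 0.0852
gripper_force: 0.0
top long_slab 0.7 [342. 160.  45.  31.] (661, -168, 123, 61, -69.9)
top long_slab 0.7 [242. 114.  38.  45.] (786, 128, 126, 60, 37.2)
top round_slab 0.84 [170. 232.  24.  21.] (439, 325, 52, 46, -88.5)
top round_slab 0.33 [172. 229.  55.  45.] (438, 323, 156, 92, 78.1)
top small_slab 0.46 [391. 236.  20.  12.] (439, -309, 50, 26, 80.2)
top jar 0.6 [286. 153.  16.  18.] (664, -6, 46, 43, 1.5)
top scale_bar 0.63 [231. 225.   8.  32.] (454, 160, 98, 21, -2.7)
```

View pics/f.png

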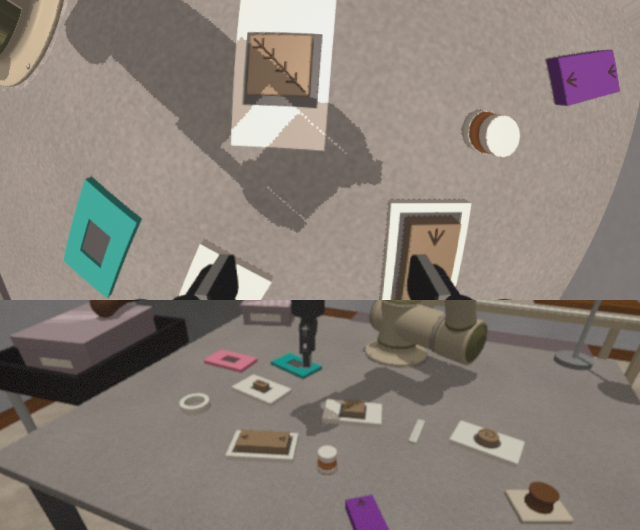

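All four slabs lie inside their cut-outs. The square slab is at (280,67) and the long slab at (432,255) in the wrist view, and all four show in the scene half of the picture. The jar and the scale bar have not moved, so I'm handing in.

```bash
python3 -c "
from rig import env; print(env.close_job())"
```

```text
the job is handed in; nothing more can be done
None
```

The job is handed in: all four slabs lie flat, traces up, in their matching nests, and the jar, scale bar and look-alikes were left where they were.

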